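# Put the eyepiece away and snap its case shut

### The arm

A 7-joint arm with a two-finger parallel gripper is mounted at the origin on the work surface. World frame = base frame: x ahead of the robot, y to its left, z up, the work surface at z = 0. Lengths are in m, angles in rad, forces in N, time in s.
With the tool pointing down it reaches from about 0.4 to 0.85 m from the base axis. Payload 4.4 kg.
Tool frame: the origin (TCP) lies at the very end of the fingers, on their centre line; the grasp point (between the pads) lies 19 mm behind it (tcp_to_grasp is the distance from the TCP to the grasp point, in m); z points along the fingers, y is the line along which they close (so a half turn about z gives the same grasp; the last joint's range is limited). The gripper opens to 94 mm and grips with 3 to 60 N. Pads are 16 mm wide; open, the fingers measure 119 mm over their backs; the gripper's body (75 mm by 177 mm) begins 78 mm behind the grasp point.
Start: joints at [1.264, 0.628, 0.038, 1.517, -0.027, 0.996, -0.02], TCP at [0.155, -0.631, 0.205] pointing down, gripper open.
Joint ranges: [-3.06, 3.06], [-0.37, 2.12], [-1.25, 1.32], [0.18, 2.47], [-1.1, 4.24], [0.23, 1.98], [-2.94, 2.94]. Speed limits (rad/s): [2.57, 2.57, 3.14, 3.14, 3.14, 3.14, 3.14].

### API

Orientations are given as a unit quaternion [w, x, y, z].
In Python, from plant import * gives the robot as it stands. Calls block until the motion is done:
- move_to(position, orientation): joint-space move of the TCP to a pose.
- move_l(position, frame=None, velocity=0.15, contact_N=None): straight line of the TCP; frame=None keeps the orientation; velocity is the mean speed in m/s. With contact_N (N) it stops when the force on the tool has changed by that much, and returns True; else False.
- move_joints(angles): joint-space move.
- command_gripper(opening, force=None): finger opening in m; force is the grip in N (None keeps the last); returns when the fingers have stopped.
- hold(seconds).
- inverse_kinematics(position, orientation): joint angles nearest the present ones, or None.
- get_obs(): the state.
- read_camera(name): name is "scene" or "top" or "wrist"; returns a dict with "image" (384x512x3 uint8, red, green, blue), "fx", "fy", "cx", "cy" (pixels), "dist" ([k1, k2, p1, p2, k3] as OpenCV has them; the pictures are not rectified), "eye" and "orientation" of the camera in the world; the wrist camera has in their place "T_tool_cam" (4x4, takes a point from camera to tool coordinates, whose origin is the TCP and whose axes are the flange's). Camera axes: x right, y down, z forward; pixel columns grow to the right and rows downward; lengths in m; the calibration is good to about 2 mm. A picture is of the moment at which its call begins: read the wrist's pose just before it. There is no depth.
A pose or a line that the arm cannot do raises PlanningError and nothing moves.
- close_job(): hands the job in; it is judged then, once.
Trained networks look in a picture, given as the dict that the camera call returned (one of the last four; its "shot" number tells which), for a name from the list of things; names that differ only in an ending like _2 or _b are one class to them, and where a whole thing is asked for, a point or a joint stands for the part that bears it (a point fixed in the world has none). Each returns a list of dicts, best first, with "score" (0 to 1); they miss things now and then, are a little off and sometimes report something else, mostly with a low value. They report only what shows in the picture. A call takes as long as a camera call. They do not tell look-alikes from the thing itself.
- cut_out(picture, target): "pixels" (384x512 bool, what is visible of it) and "extent" ([left, top, right, bottom] in pixels, round what is visible of it).
- pinpoint(picture, target): "point" ([row, column] in pixels: a listed point, or the origin of a listed thing).
The state is a dict: "time_s": time; "joints": joint angles; "qd": joint speeds; "joint_torque": joint torques, N m; "ee_pos": TCP position; "orientation": TCP orientation; "wrist_force": force on the tool from outside, world axes, zero at the start; "wrist_torque": the same for the moment, N m; "finger_gap": finger opening in m; "finger_force": force on a finger pad.
Only numpy, scipy, OpenCV 4.12 (cv2) and the standard library are available. Lean on these libraries where they do the work, as an engineer would, in place of code of your own. Each camera call takes 0.05 s, during which the arm holds its last target. There are 200 camera calls.

### The job

Pack away the microscope's eyepiece: draw it out of the leaning tube, lower it (do not drop it) foot down into the empty well of the open case and let go of it there. Then swing the lid over and press its free edge down past the spring catch until it clicks fully shut, with the eyepiece standing upright in its well. Leave everything else on the bench, and the lens already in the case, where it is.

Things in the scene. Friction and masses are not known exactly. Their poses are not given: they have to be found in the camera images.
- microscope: White student microscope, fixed to the bench, 210 (x) x 140 (y) x 302 mm high with the eyepiece. Origin under its base, z up, front (user side) faces -x. Arm at the rear, head with flat top at z 250 mm; from the head a black tube (outside diameter 36 mm) leans to -x, its axis 35 degrees from vertical: direction (-0.574, 0, 0.819) in this frame.
- tube_mouth (a point): Centre of the open upper end of the leaning tube, at (-64, 0, 274) mm in the microscope's frame, axes as the microscope's. Bore 28 mm. Below this point the black tube is clear of the white housing for 33 mm along its axis.
- eyepiece: Eyepiece, about 80 g, round: steel sleeve of diameter 23 mm from foot to 24 mm, then a bare-metal collar of diameter 32 mm (the grip) from 24 to 58 mm. Origin: centre of the foot; z along its axis to the eye end. At the start the sleeve is in the tube, the collar's shoulder on its mouth, so it leans as the tube does and only the collar shows. Loose fit: it comes out along its axis after 24 mm.
- case: Grey case with black corners, fixed, 200 (x) x 140 (y) x 78 mm high, walls 5 mm. Origin under its centre, z up. Lid hinged along its -y side; steel spring catch in the middle of its +y side, standing 20 mm out. Inside, a dark pad (top 25 mm above the bench) has two wells 16 mm deep: the empty one, 35 mm wide, at (+30, 0) mm, and a smaller one at (-60, +15) mm holding an objective lens that is to stay.
- well (a point): Centre of the floor of the empty well, 9 mm above the bench. The axes are the case's. An eyepiece standing here has its shoulder 33 mm and its top 67 mm above the bench.
- lid_hinge (a point): Point on the lid's hinge axis at mid length, at (0, -70, 78.5) mm in the case's frame, on the lid's underside. The axes are the lid's: x along the hinge (as the case's x), y from the hinge to the free edge, z out of the lid's outer face.
- lid_edge (a point): Point on the lid's outer face where it is pressed: mid width, 128 mm from the hinge axis, 8 mm out (z) from it. The lid is a flat plate 200 (along the hinge) x 140 x 8 mm, with a tab that reaches 147 mm in the middle of its free edge.
- lid (a joint): Lid angle, rad: 0 shut, 1.57 upright, 1.95 its stop. It starts open at 1.65 to 1.85, leaning outwards. The hinge is stiff (0.16 N m): the lid stays where it is left; push its outer face to swing it. At about 0.1 it meets the catch and stops; pressing the free edge with about 8 to 10 N takes it past (the catch snaps over at about 0.04) and the catch then holds it at 0.
- catch (a joint): How far the spring catch is pushed outwards, m: 0 at rest with the lid open; about 0.004 as the lid passes; 0.001 to 0.002 when it holds the shut lid.
- objective: Bystander: small steel objective lens, 22 mm wide, 46 mm high, in the case's small well. Origin: its foot.
- dropper: Bystander: amber dropper bottle, 36 mm wide, 85 mm high, at the right (-y) of the microscope. Origin: its underside.
- dish: Bystander: low glass dish, 90 mm wide, 16 mm high, on the robot's side of the case. Origin: its underside.
- slide_box: Bystander: white slide box 90 x 34 x 85 mm high, at the left (+y) of the microscope. Origin: its underside.
- lens_brush: Bystander: small brush 130 mm long lying in front of the microscope. Origin: its underside.
Things that resemble listed ones, but are neither listed nor needed, are in the scene too. Leave any green or yellow look-alike of the eyepiece alone.

How it is judged:
On the way, in this order (a step that is already met when the one before it is completed fails the run):
1. the eyepiece is drawn clear of the tube (its foot over 30 mm from the mouth) (distance between eyepiece and tube_mouth above 0.03 m), for 0.1 s.
2. still held by the gripper, the eyepiece is lowered into the empty well, its foot within 15 mm of the well's floor (horizontal distance between eyepiece and well below 0.012 m and z of eyepiece in the frame of well below 0.015 m and contact force between the fingers and eyepiece above 0.5 N), for 0.05 s.
3. the eyepiece stands upright in the well, let go, with the lid still open (horizontal distance between eyepiece and well below 0.01 m and z of eyepiece in the frame of well below 0.006 m and angle between eyepiece's own z axis and vertical below 0.2 rad and contact force between the fingers and eyepiece below 0.1 N and value of joint lid above 1 rad), for 0.2 s.
4. the lid is swung over to less than 0.5 rad (value of joint lid below 0.5 rad).
At the end, for the whole second after the job is handed in: The lid is shut and held by its catch (lid under 0.02 rad), and the eyepiece stands at rest in the case's empty well: foot within 10 mm of the well's centre sideways and 6 mm in height, within 0.2 rad of upright (horizontal distance between eyepiece and well below 0.01 m and z of eyepiece in the frame of well below 0.006 m and angle between eyepiece's own z axis and vertical below 0.2 rad and contact force between the fingers and eyepiece below 0.1 N and value of joint lid below 0.02 rad and linear speed of eyepiece below 0.02 m/s); the robot touches nothing.
It fails at once if a bystander on the bench (dropper bottle, dish, slide box, brush) is moved by more than 20 mm (distance of any of dropper, dish, slide_box, lens_brush from where it was at the start of the episode above 0.02 m).
It fails at once if the objective lens already in the case is moved by more than 20 mm (distance of objective from where it was at the start of the episode above 0.02 m).
It also fails if it takes over 64 s, if anything falls off the work surface, if the arm or the gripper's body presses on something with over 40 N, if the wrist force passes 120 N, or if a joint passes its speed limit or range.

## Working session

There is one attempt and no reset: what is moved stays moved. The work goes in short steps, each a Python script; the robot and the scene stay as the last script left them, time stands still between calls to the robot, and variables do not carry over. Pictures are saved under pics/ and viewed, at most 10 in all, crops included, and the job is handed in when it is done.

```bash
mkdir -p pics; ls; cat > h.py <<'E'
from plant import *
import numpy as np, cv2
from scipy.spatial.transform import Rotation as R
def rot(q): return R.from_quat(np.roll(q,-1)).as_matrix()
def quat(M): return np.roll(R.from_matrix(M).as_quat(),1)
def campose(p,obs=None):
    if "eye" in p: return np.array(p["eye"]),rot(p["orientation"])
    T=np.array(p["T_tool_cam"]); Rt=rot(obs["orientation"])
    return np.array(obs["ee_pos"])+Rt@T[:3,3], Rt@T[:3,:3]
def K(p): return np.array([[p["fx"],0,p["cx"]],[0,p["fy"],p["cy"]],[0,0,1]]),np.array(p["dist"])
def ray(p,rc,obs=None):
    k,d=K(p); u=cv2.undistortPoints(np.array([[[rc[1],rc[0]]]],float),k,d)[0,0]
    e,M=campose(p,obs); v=M@np.array([u[0],u[1],1]); return e,v/np.linalg.norm(v)
def atz(r,z): e,v=r; return e+v*(z-e[2])/v[2]
def tri(rs):
    A=sum(np.eye(3)-np.outer(v,v) for e,v in rs); b=sum((np.eye(3)-np.outer(v,v))@e for e,v in rs)
    x=np.linalg.solve(A,b); return x,[np.linalg.norm((np.eye(3)-np.outer(v,v))@(x-e)) for e,v in rs]
def proj(p,X,obs=None):
    k,d=K(p); e,M=campose(p,obs); X=np.atleast_2d(X)
    return cv2.projectPoints((X-e)@M,np.zeros(3),np.zeros(3),k,d)[0][:,0]
def save(p,n): cv2.imwrite("pics/"+n,cv2.cvtColor(p["image"],cv2.COLOR_RGB2BGR))
E
python3 - <<'E'
from h import *
np.set_printoptions(precision=4,suppress=True)
names=["microscope","tube_mouth","eyepiece","case","well","lid_hinge","lid_edge","objective","dropper","dish","slide_box","lens_brush"]
P={n:read_camera(n) for n in("scene","top")}
cv2.imwrite("pics/a.png",cv2.cvtColor(np.vstack([P["scene"]["image"],P["top"]["image"]]),cv2.COLOR_RGB2BGR)[:, :] if 0 else cv2.resize(cv2.cvtColor(np.hstack([P["scene"]["image"],P["top"]["image"]]),cv2.COLOR_RGB2BGR),(800,300)))
save(P["scene"],"s.png");save(P["top"],"t.png")
for n in names:
    D={c:pinpoint(P[c],n)[:3] for c in P}
    for c in P: print(n,c,[(np.round(d["point"]),round(d["score"],2)) for d in D[c]])
    if D["scene"] and D["top"]:
        print("   ",tri([ray(P[c],D[c][0]["point"]) for c in P]))
for c in P: print(c,P[c]["eye"],P[c]["fx"])
E
```

```text
pics
microscope scene [(array([267., 291.]), 0.92)]
microscope top [(array([170., 206.]), 0.78)]
    (array([0.6062, 0.2521, 0.0168]), [np.float64(0.004664810020796887), np.float64(0.004664810020796853)])
tube_mouth scene [(array([205., 323.]), 0.78)]
tube_mouth top [(array([180., 187.]), 0.97)]
    (array([0.542 , 0.2726, 0.2618]), [np.float64(0.0008971514388302879), np.float64(0.0008971514388302949)])
eyepiece scene [(array([260., 404.]), 0.82), (array([212., 319.]), 0.79), (array([184., 325.]), 0.61)]
eyepiece top [(array([175., 191.]), 0.77), (array([182., 262.]), 0.62), (array([218., 135.]), 0.57)]
    (array([0.5613, 0.3745, 0.1935]), [np.float64(0.09651169207448847), np.float64(0.09651169207448873)])
case scene [(array([189., 166.]), 0.92)]
case top [(array([193., 339.]), 0.93)]
    (array([ 0.5295, -0.1945, -0.0586]), [np.float64(0.0017499033782916705), np.float64(0.0017499033782916588)])
well scene [(array([187., 159.]), 0.88)]
well top [(array([179., 337.]), 0.72)]
    (array([ 0.5687, -0.1715,  0.0289]), [np.float64(0.005080073319803297), np.float64(0.005080073319803438)])
[... 886 characters left out ...]
oat64(0.00017896046300875274)])
dish scene [(array([151., 212.]), 0.9), (array([120., 135.]), 0.26)]
dish top []
slide_box scene [(array([312., 326.]), 0.89)]
slide_box top [(array([154., 172.]), 0.92), (array([189., 340.]), 0.62)]
    (array([ 0.6644,  0.3724, -0.003 ]), [np.float64(0.0015833780564487702), np.float64(0.0015833780564487954)])
lens_brush scene [(array([235., 349.]), 0.68), (array([174., 187.]), 0.33)]
lens_brush top [(array([220., 178.]), 0.97), (array([171., 206.]), 0.57)]
    (array([ 0.4436,  0.3479, -0.0018]), [np.float64(0.0034520156504322854), np.float64(0.0034520156504323223)])
scene [1.0161 0.3509 1.0929] 444.85629994913154
top [0.4236 0.1033 1.207 ] 367.9962053852484
```

```bash
python3 - <<'E'
import cv2,numpy as np
a=cv2.imread("pics/s.png")[60:384,100:440]; b=cv2.imread("pics/t.png")[110:260,100:440]
cv2.imwrite("pics/ab.png",np.vstack([cv2.resize(a,None,fx=1.15,fy=1.15,interpolation=2),cv2.resize(cv2.resize(b,None,fx=1.15,fy=1.15),(391,172))]))
cv2.imwrite("pics/s2.png",cv2.resize(a,None,fx=1.85,fy=1.85,interpolation=2))
cv2.imwrite("pics/t2.png",cv2.resize(b,None,fx=2.3,fy=2.3,interpolation=2))
E
```

```text
(no output)
```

View pics/s2.png

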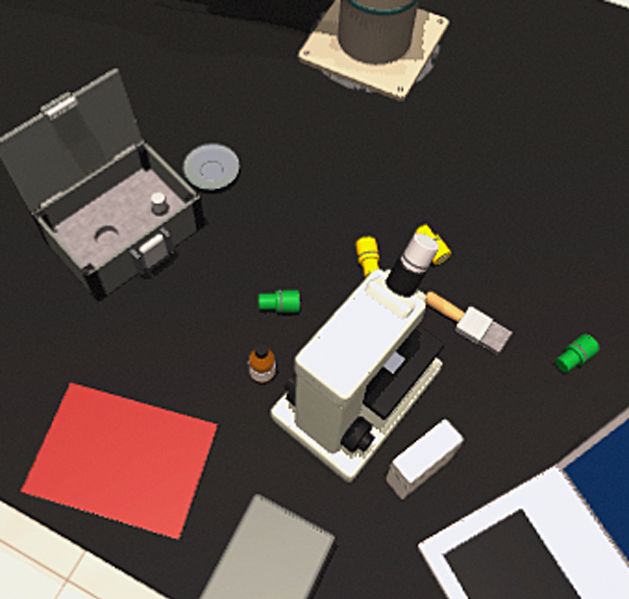

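View pics/t2.png

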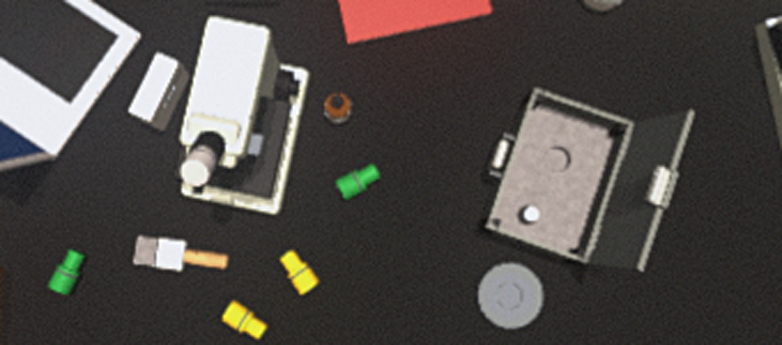

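The scene view shows the case at left with its lid leaning open, and the microscope at the centre with the bare-metal eyepiece at (420,250) of the crop. The green and yellow look-alikes lie around it. In the top view the case rim corners are at about (537,90), (632,122), (588,262) and (487,230). Next I'll get wrist close-ups of the case and the eyepiece.

```bash
python3 - <<'E'
from h import *
np.set_printoptions(precision=4,suppress=True)
p=read_camera("top")
C=[atz(ray(p,(v/2.3+110,u/2.3+100)),.078) for u,v in[(537,90),(632,122),(588,262),(487,230)]]
for c in C: print(c)
print("centre",np.mean(C,0))
o=get_obs(); print(o["time_s"])
Md=rot(o["orientation"]); print(Md)
move_l(np.array(o["ee_pos"])+[0,0,.2],velocity=.4)
yaw=np.radians(-19)
cx=np.array([np.cos(yaw),np.sin(yaw),0])
best=None
for s in(1,-1):
    M=np.column_stack([np.cross(s*cx,[0,0,-1]),s*cx,[0,0,-1]])
    q=inverse_kinematics([.51,-.19,.42],quat(M)); print(s,q)
    if q is not None and (best is None or abs(q[6])<abs(best[1][6])): best=(M,q)
move_to([.51,-.19,.42],quat(best[0]))
o=get_obs(); w=read_camera("wrist"); save(w,"w1.png"); print(o["time_s"],o["wrist_force"])
print("fx",w["fx"],w["T_tool_cam"])
for n in("well","objective","lid_hinge","lid_edge","case"):
    for d in pinpoint(w,n)[:2]: print(n,np.round(d["point"]),round(d["score"],2),atz(ray(w,d["point"],o),{"well":.009,"objective":.009,"lid_hinge":.0785}.get(n,0)))
import pickle; pickle.dump((w,o),open("w1.pkl","wb"))
E
```

```text
[ 0.6554 -0.148   0.078 ]
[ 0.6098 -0.2738  0.078 ]
[ 0.4233 -0.2069  0.078 ]
[ 0.4672 -0.0749  0.078 ]
centre [ 0.5389 -0.1759  0.078 ]
1.35
[[ 0.9712  0.2384  0.    ]
 [ 0.2384 -0.9712 -0.    ]
 [ 0.      0.     -1.    ]]
1 [ 0.5858  0.3261 -0.4075  1.4502  0.1294  1.3918 -0.1571]
-1 [-0.3792  0.4881  1.1486  1.4762 -0.4448  1.4627 -2.7008]
4.0417 [ 0.1371 -0.1042  0.3415]
fx 272.8424746974978 [[ 0.     -0.9639 -0.2662  0.0776]
 [ 1.      0.0001 -0.0003  0.0006]
 [ 0.0004 -0.2662  0.9639 -0.1796]
 [ 0.      0.      0.      1.    ]]
well [146. 279.] 0.63 [ 0.564  -0.1897  0.009 ]
objective [136. 238.] 0.44 [ 0.4893 -0.1422  0.009 ]
lid_hinge [182. 269.] 0.92 [ 0.5209 -0.2428  0.0785]
lid_edge [222. 269.] 0.56 [ 0.4894 -0.3535  0.    ]
case [142. 265.] 0.58 [ 0.5394 -0.173   0.    ]
```

View pics/w1.png

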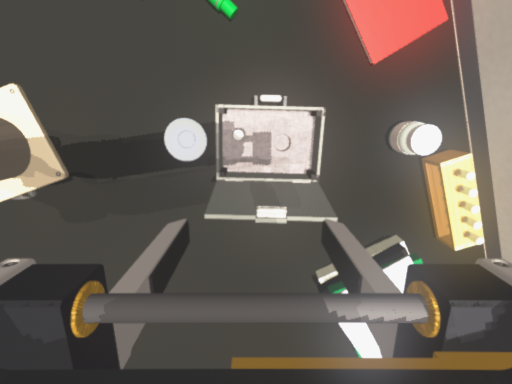

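The wrist view shows the case nearly aligned with the picture: rim corners about (217,106), (324,108), (320,181) and (218,181), well at (283,142), objective at (238,135). I'll fit the case pose, then look at the eyepiece from along its axis.

```bash
python3 - <<'E'
from h import *
import pickle
from scipy.optimize import least_squares
np.set_printoptions(precision=4,suppress=True)
w,o=pickle.load(open("w1.pkl","rb")); p=read_camera("top")
L=np.array([[-100,70,78],[100,70,78],[-100,-70,78],[100,-70,78],[30,0,25],[0,-70,78.5]])/1e3
wu=np.array([[217,105],[324,107],[217,181],[321,181],[283,142],[269,182]])
tu=np.array([(487,230),(537,90),(588,262),(632,122),(558,158)])/2.3+[100,110]
tu=np.vstack([tu,[364,193]])
def T(x): c,s=np.cos(x[2]),np.sin(x[2]); return L@np.array([[c,s,0],[-s,c,0],[0,0,1]])+[x[0],x[1],0]
f=lambda x:np.r_[(proj(w,T(x),o)-wu).ravel(),(proj(p,T(x))-tu).ravel()]
r=least_squares(f,[.535,-.176,-.33],loss="soft_l1"); print("case",r.x); print(r.fun.reshape(-1,2).round(1))
rw=least_squares(lambda x:f(x)[:12],r.x,loss="soft_l1");print("wrist only",rw.x)
c,s=np.cos(r.x[2]),np.sin(r.x[2]); print("well",r.x[0]+.03*c,r.x[1]+.03*s)
np.save("case.npy",r.x)
# eyepiece look
m=np.array([.542,.2726,.272]); yaw=np.radians(-17.5)
ax=np.array([-.574*np.cos(yaw),-.574*np.sin(yaw),.819]); my=np.array([-np.sin(yaw),np.cos(yaw),0])
best=None
for sg in(1,-1):
    M=np.column_stack([np.cross(sg*my,-ax),sg*my,-ax])
    q=inverse_kinematics(m+ax*.16,quat(M)); q2=inverse_kinematics(m+ax*.005,quat(M)); print(sg,q,q2)
    if q is not None and q2 is not None and (best is None or abs(q[6])<abs(best[1][6])): best=(M,q)
move_to(m+ax*.16,quat(best[0]))
o=get_obs(); w=read_camera("wrist"); save(w,"w2.png"); print(o["time_s"])
for n in("tube_mouth","eyepiece","microscope"):
    for d in pinpoint(w,n)[:2]: print(n,np.round(d["point"]),round(d["score"],2),"tri3")
s=read_camera("scene")
D=lambda p,n:pinpoint(p,n)[0]["point"]
print(tri([ray(p,D(p,"tube_mouth")),ray(s,D(s,"tube_mouth")),ray(w,D(w,"tube_mouth"),o)]))
print([ (proj(w,m+ax*t,o)[0].round(),t) for t in(0,.034)])
pickle.dump((w,o,p,s),open("w2.pkl","wb"))
E
```

```text
case [ 0.5434 -0.1748 -0.3436]
[[-2.2  0.8]
 [ 0.7 -0.2]
 [-0.  -0.2]
 [-1.9  0.8]
 [-0.9  0.8]
 [-1.  -0.6]
 [ 0.  -1.9]
 [-1.8 -1.8]
 [-0.  -0.8]
 [ 0.1 -1.3]
 [-0.3 -0.8]
 [ 1.4 -0.9]]
wrist only [ 0.5453 -0.175  -0.3433]
well 0.5716885485762699 -0.1848831048390404
1 [-0.1312  0.3696 -1.2276  1.8459  0.9826  1.3803 -0.392 ] [-0.2115  0.5141 -0.9285  1.9699  1.2025  1.1212 -0.5136]
-1 [-1.8922  0.3336  1.159   1.8837  0.313   0.8521 -2.8514] [-1.5745  0.63    1.1503  2.0039 -0.2047  0.4501 -2.3372]
6.2
tube_mouth [186. 255.] 0.57 tri3
eyepiece [177. 254.] 0.88 tri3
eyepiece [ 35. 199.] 0.67 tri3
microscope [104. 256.] 0.73 tri3
(array([0.5467, 0.2711, 0.2759]), [np.float64(0.001578497633287158), np.float64(0.002304690410568183), np.float64(0.0021924999026305936)])
[(array([256., 180.]), 0), (array([256., 186.]), 0.034)]
```

View pics/w2.png

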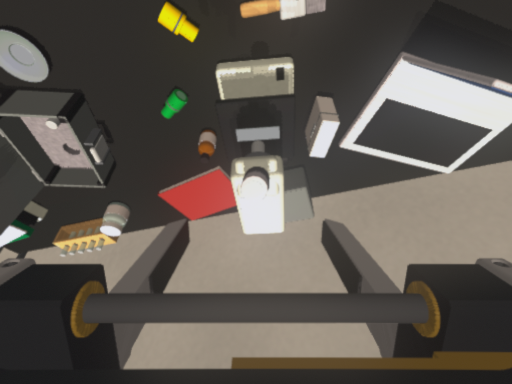

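The wrist view along the axis shows the eyepiece top at about (255,178), with the microscope base edge running (216,100) to (294,95). I'll refine mouth and yaw by fitting the collar silhouette in all three views.

```bash
python3 - <<'E'
from h import *
from scipy.optimize import least_squares
np.set_printoptions(precision=4,suppress=True)
o=get_obs(); V={n:read_camera(n) for n in("wrist","top","scene")}
w=V["wrist"]
for z in(.0,.02,.03):
    a,b=[atz(ray(w,rc,o),z) for rc in((100,218),(95,294))]; d=b-a; print("base yaw at z",z,np.degrees(np.arctan2(-d[0],d[1])),np.degrees(np.arctan2(d[0],-d[1])),np.linalg.norm(d))
def axis(y): return np.array([-.5736*np.cos(y),-.5736*np.sin(y),.8192])
def cyl(x):
    a=axis(x[3]); u=np.array([-np.sin(x[3]),np.cos(x[3]),0]); v=np.cross(a,u); t=np.linspace(0,2*np.pi,48)
    ring=.016*(np.outer(np.cos(t),u)+np.outer(np.sin(t),v)); return np.vstack([x[:3]+ring,x[:3]+ring+.034*a])
m0=np.array([.5467,.2711,.2745,np.radians(-17.5)]); E={}
def hull(n,x):
    im=np.zeros((384*4,512*4),np.uint8); P=proj(V[n],cyl(x),o); return P
def stats(P):
    h=cv2.convexHull(P.astype(np.float32)); M=cv2.moments(h); return np.array([M["m10"]/M["m00"],M["m01"]/M["m00"],*P.min(0),*P.max(0)])
for n in V:
    s=stats(proj(V[n],cyl(m0),o)); L=cut_out(V[n],"eyepiece")
    best=min(L,key=lambda d:np.hypot(*(np.argwhere(d["pixels"]).mean(0)[::-1]-s[:2])))
    px=np.argwhere(best["pixels"])[:,::-1]; E[n]=np.r_[px.mean(0),px.min(0)-.5,px.max(0)+.5]
    print(n,round(best["score"],2),len(px),E[n],s)
W=np.array([2,2,.5,.5,.5,.5])
f=lambda x:np.r_[tuple(W*(stats(proj(V[n],cyl(x),o))-E[n]) for n in V)]
r=least_squares(f,m0,loss="soft_l1",x_scale=[.01,.01,.01,.1]); print(r.x,np.degrees(r.x[3])); print(r.fun.reshape(3,6))
r2=least_squares(lambda x:f(np.r_[x[:2],.274,x[2]]),m0[[0,1,3]],loss="soft_l1",x_scale=[.01,.01,.1]); print("z fixed",r2.x,np.degrees(r2.x[2])); print(r2.fun.reshape(3,6))
E
```

```text
base yaw at z 0.0 -13.416238544828804 166.58376145517119 0.1556783370582541
base yaw at z 0.02 -13.416238544828829 166.58376145517116 0.14951964821870806
base yaw at z 0.03 -13.416238544828794 166.5837614551712 0.14644030379893508
wrist 0.85 666 [253.7658 185.7117 239.5    169.5    267.5    201.5   ] [255.1229 188.2088 241.3679 171.8138 268.9175 204.1401]
top 0.45 163 [186.1595 181.3742 179.5    173.5    193.5    189.5   ] [185.0784 180.5111 176.6893 171.7821 193.4037 189.2117]
scene 0.62 273 [326.7143 196.2601 317.5    185.5    336.5    206.5   ] [326.6193 197.0252 315.8428 185.8158 337.5274 208.2193]
[ 0.5443  0.2706  0.2725 -0.2573] -14.74306890745099
[[-0.2636  0.1523  0.0043 -0.0061 -0.2072  0.0846]
 [-1.0997  0.463  -1.067  -0.3245  0.138   0.4098]
 [-0.3826  0.2714 -0.8136 -0.1266  0.4001  0.5223]]
z fixed [ 0.5437  0.2705 -0.287 ] -16.443447426621056
[[-0.133   1.504   0.0951  0.277  -0.0495  0.4612]
 [-1.4756  0.7298 -1.2082 -0.2524  0.0933  0.4791]
 [ 0.1938 -0.7826 -0.7025 -0.4051  0.5806  0.2679]]
```

```bash
python3 - <<'E'
from h import *
np.set_printoptions(precision=4,suppress=True)
m=np.array([.544,.2705,.2735]); y=np.radians(-15)
ax=np.array([-.5736*np.cos(y),-.5736*np.sin(y),.8192]); my=np.array([-np.sin(y),np.cos(y),0])
M=np.column_stack([np.cross(my,-ax),my,-ax])
command_gripper(.07,25)
move_l(m+ax*.09,quat(M),velocity=.15)
hit=move_l(m+ax*.006,velocity=.08,contact_N=6)
o=get_obs(); print("hit",hit,(np.array(o["ee_pos"])-m)@ax,o["time_s"])
w0=o["wrist_force"]
if not hit:
    command_gripper(0,25); o=get_obs(); print(o["finger_gap"],o["finger_force"],np.subtract(o["wrist_force"],w0),o["wrist_torque"])
    w=read_camera("wrist"); save(w,"w3.png")
E
```

```text
hit False 0.006552144603310273 9.2917
0.031607403442360356 24.94291841983795 [-1.0099 -0.2827  0.834 ] [ 0.1067  0.3119 -0.0401]
```

View pics/w3.png

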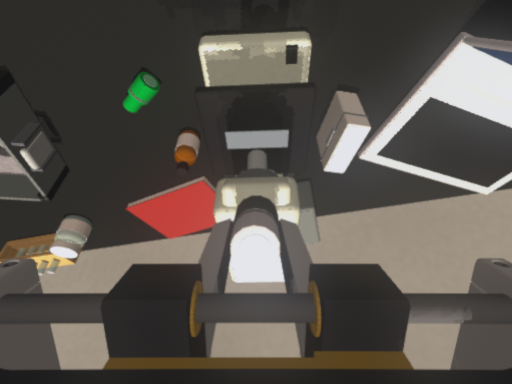

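The eyepiece is between the fingers, top at about (257,245), and the gap reads 31.6 mm, matching the 32 mm collar. Next: draw it out and carry it above the well.

```bash
python3 - <<'E'
from h import *
from scipy.optimize import least_squares
np.set_printoptions(precision=4,suppress=True)
o=get_obs(); M=rot(o["orientation"]); ax=-M[:,2]; p0=np.array(o["ee_pos"])
move_l(p0+ax*.08,velocity=.12)
o=get_obs(); print(o["finger_gap"],o["finger_force"],o["time_s"])
cx,cy,yaw=np.load("case.npy"); x=np.array([np.cos(yaw),np.sin(yaw),0])
Mc=np.column_stack([np.cross(x,[0,0,-1]),x,[0,0,-1]])
well=np.array([cx,cy,0])+.03*x
move_to(well+[0,0,.30],quat(Mc))
o=get_obs(); w=read_camera("wrist"); save(w,"w4.png"); print(o["time_s"],o["finger_gap"],o["finger_force"],o["joints"])
for d in pinpoint(w,"well")[:2]: print(np.round(d["point"]),round(d["score"],2),atz(ray(w,d["point"],o),.009))
for d in pinpoint(w,"lid_hinge")[:1]: print(np.round(d["point"]),atz(ray(w,d["point"],o),.0785), np.array([cx,cy,0])-.07*np.array([-x[1],x[0],0]))
print("well",well,"pad-circle px",proj(w,well+[0,0,.025],o), "foot px",proj(w,np.array(o["ee_pos"])-[0,0,.03],o))
E
```

```text
0.03136883491946094 24.937165081501007 10.8417
12.5917 0.03177674417845037 24.936742186546326 [ 0.805   0.6066 -0.9338  1.5159  0.4993  1.2725 -0.5312]
[165. 251.] 0.97 [ 0.5643 -0.1823  0.009 ]
[153. 202.] 0.54 [ 0.4927 -0.1344  0.009 ]
well [ 0.5717 -0.1849  0.    ] pad-circle px [[255.0954 166.8582]] foot px [[254.4115 216.2576]]
```

View pics/w4.png

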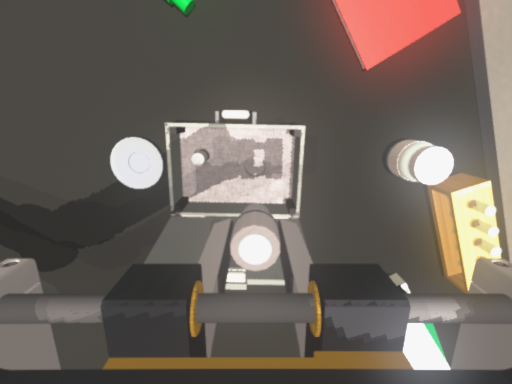

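The wrist picture shows the eyepiece held straight, and the rim corners at about (166,124), (305,125), (300,217) and (170,216), with the well in shadow at about (252,165). I'll refit the case with this closer view.

```bash
python3 - <<'E'
from h import *
from scipy.optimize import least_squares
np.set_printoptions(precision=4,suppress=True)
o=get_obs(); w=read_camera("wrist")
L=np.array([[-100,70,78],[100,70,78],[-100,-70,78],[100,-70,78],[30,0,9]])/1e3
im=cv2.resize(w["image"][95:245,140:330],None,fx=4,fy=4,interpolation=cv2.INTER_CUBIC)
x0=np.load("case.npy")
def T(x): c,s=np.cos(x[2]),np.sin(x[2]); return L@np.array([[c,s,0],[-s,c,0],[0,0,1]])+[x[0],x[1],0]
wu=np.array([[166,124],[305,125],[169,217],[301,218],[251,165]])
f=lambda x:(proj(w,T(x),o)-wu).ravel()
r=least_squares(f,x0,loss="soft_l1");print(x0,r.x,r.fun.reshape(-1,2).round(1))
x=r.x; print("well",x[0]+.03*np.cos(x[2]),x[1]+.03*np.sin(x[2]))
for u in proj(w,T(x),o): cv2.circle(im,tuple(int(v) for v in (u-[140,95])*4),4,(255,0,0),1)
for u in proj(w,T(x0),o): cv2.circle(im,tuple(int(v) for v in (u-[140,95])*4),4,(0,255,0),1)
cv2.imwrite("pics/w5.png",im[:,:,::-1]); np.save("case2.npy",x)
E
```

```text
[ 0.5434 -0.1748 -0.3436] [ 0.5439 -0.1756 -0.3504] [[-1.2  0. ]
 [-0.1  0.5]
 [ 2.8 -0.7]
 [-1.4 -0.5]
 [ 4.3  0.4]]
well 0.5720506257339544 -0.185924757740824
```

View pics/w5.png

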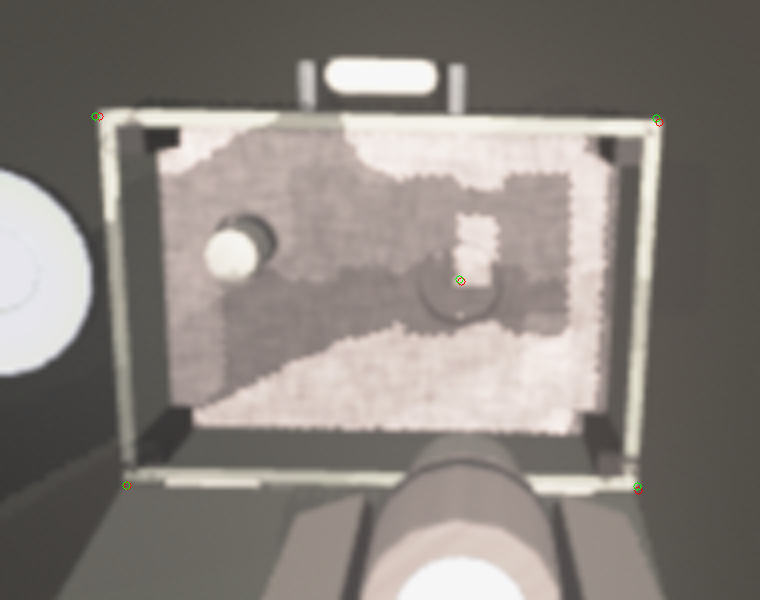

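The fitted corners and well centre (460,281 in the crop) sit right on the picture. Lowering now.

```bash
python3 - <<'E'
from h import *
np.set_printoptions(precision=4,suppress=True)
cx,cy,yaw=(np.load("case.npy")+np.load("case2.npy"))/2; x=np.array([np.cos(yaw),np.sin(yaw),0])
well=np.array([cx,cy,0])+.03*x
move_l(well+[0,0,.085],velocity=.15)
hit=move_l(well+[0,0,.034],velocity=.03,contact_N=3)
o=get_obs(); print("hit",hit,o["ee_pos"],o["time_s"],o["finger_gap"],o["wrist_force"],o["wrist_torque"])
E
```

```text
hit True [ 0.572  -0.1855  0.04  ] 15.7167 0.03161753040735805 [ 0.2357 -0.728   4.198 ] [-0.0386 -0.0166 -0.008 ]
```

```bash
python3 - <<'E'
from h import *
np.set_printoptions(precision=4,suppress=True)
hold(.2); command_gripper(.05); hold(.3)
o=get_obs(); p=np.array(o["ee_pos"]); print(o["finger_gap"],o["finger_force"])
move_l(p+[0,0,.08],velocity=.12); move_l(p+[0,0,.24],velocity=.25); hold(.1)
o=get_obs(); w=read_camera("wrist"); t=read_camera("top"); s=read_camera("scene"); print(o["time_s"])
rs=[]
for n,c in(("w",w),("t",t),("s",s)):
    for d in pinpoint(c,"lid_edge")[:1]: print(n,"edge",d["point"],round(d["score"],2)); rs.append(ray(c,d["point"],o))
e,res=tri(rs); x=(np.load("case.npy")+np.load("case2.npy"))/2
u=np.array([-np.sin(x[2]),np.cos(x[2]),0]); h=np.array([x[0],x[1],.0785])-.07*u; print(e,res,"y,z from hinge",(e-h)@u,e[2]-h[2], "theta",np.arctan2(e[2]-h[2],(e-h)@u)-np.arctan2(8,128))
a=cv2.resize(w["image"][85:265,120:340],None,fx=2.5,fy=2.5); b=cv2.resize(s["image"][90:230,90:220],(418,450))
hh=min(a.shape[0],b.shape[0]); cv2.imwrite("pics/w6.png",cv2.resize(np.hstack([a[:hh],b[:hh]]),(800,372))[:,:,::-1])
E
```

```text
0.05017388965367126 0.0
18.4333
w edge [290.7, 221.1] 0.87
t edge [194.2, 389.3] 0.89
s edge [120.6, 129.7] 0.83
[ 0.503  -0.2728  0.1924] [np.float64(0.005144750043368123), np.float64(0.0017140458395083263), np.float64(0.004302323769415191)] y,z from hinge -0.03564245032953842 0.11389804493468315 theta 1.8116567608927088
```

View pics/w6.png

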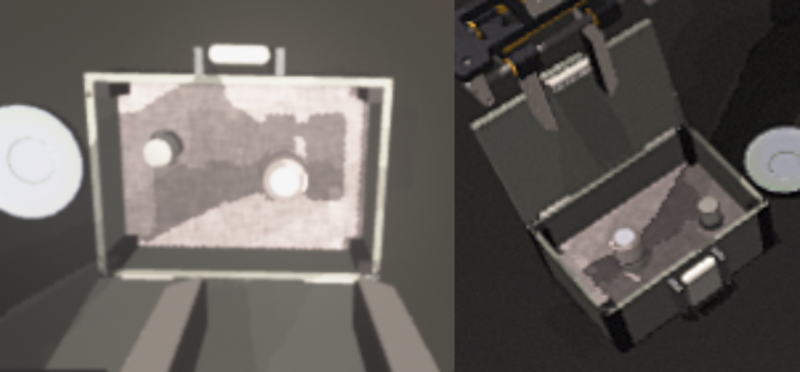

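The eyepiece stands upright in the well at (286,180) of the left half; the objective is unmoved and the lid is at about 1.8 rad. Next I'll go behind the lid and sweep it over.

```bash
python3 - <<'E'
from h import *
np.set_printoptions(precision=4,suppress=True)
c=(np.load("case.npy")+np.load("case2.npy"))/2
x=np.array([np.cos(c[2]),np.sin(c[2]),0]); u=np.array([-x[1],x[0],0]); z=np.array([0,0,1.])
h=np.array([c[0],c[1],.0785])-.07*u
Mc=np.column_stack([np.cross(x,-z),x,-z]); q=quat(Mc)
P=lambda t,r,hh=.010: h+u*(r*np.cos(t)-.008*np.sin(t)-hh)+z*(r*np.sin(t)+.008*np.cos(t))
th=np.arange(1.9,.15,-.125); path=[P(t,.118) for t in th]
a=h-u*.11+z*.23; b=h-u*.11+z*.115
ok=[inverse_kinematics(p,q) is not None for p in[a,b]+path]; print(ok)
command_gripper(0,25)
o=get_obs(); p=np.array(o["ee_pos"]); move_l([p[0],p[1],.31],velocity=.3)
move_l(a,q,velocity=.25); 
print("down",move_l(b,velocity=.15,contact_N=6))
for t,p in zip(th,path):
    hit=move_l(p,velocity=.12,contact_N=15); o=get_obs()
    print(round(t,2),hit,np.round(o["wrist_force"],1),round(o["time_s"],1))
    if hit: break
E
```

```text
[True, True, True, True, True, True, True, True, True, True, True, True, True, True, True, True]
down False
1.9 False [-1.  -0.3  0.1] 22.2
1.78 False [-0.5 -0.2 -0.3] 22.5
1.65 False [-0.3 -0.8 -0.8] 22.8
1.52 False [-0.9 -0.2  0.6] 23.1
1.4 False [-0.6 -0.6  0.5] 23.4
1.27 False [-0.1  0.2  0.6] 23.6
1.15 False [ 0.4 -0.   0.2] 23.9
1.02 False [0.7 0.3 0.1] 24.2
0.9 False [ 0.1 -0.5  0.1] 24.4
0.77 False [ 0.1 -0.4 -0.4] 24.7
0.65 False [-0.4  0.   0.4] 25.0
0.52 False [ 0.8  0.2 -0.2] 25.3
0.4 False [ 0.3 -0.6 -0.2] 25.6
0.27 False [ 0.5 -0.  -0.4] 25.8
```

```bash
python3 - <<'E'
from h import *
s=read_camera("scene"); cv2.imwrite("pics/w7.png",cv2.resize(s["image"][70:250,60:260],(640,576))[:,:,::-1])
E
```

```text
(no output)
```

View pics/w7.png

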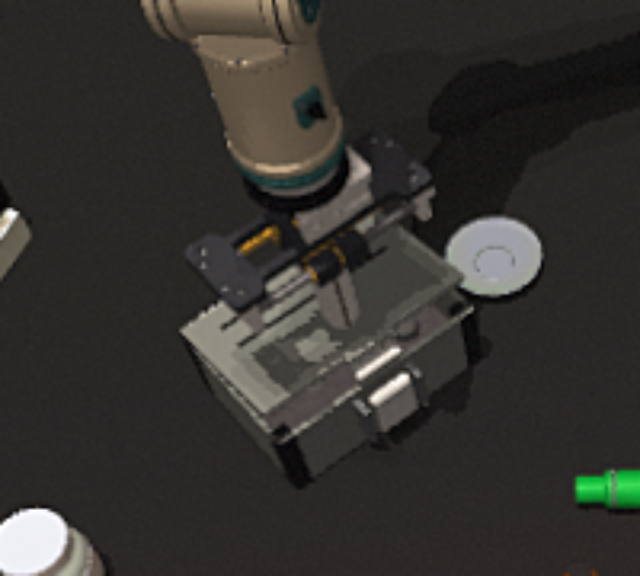

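The lid is nearly down and the fingertip rests on its outer face at (345,320). Pressing the free edge now.

```bash
python3 - <<'E'
from h import *
np.set_printoptions(precision=4,suppress=True)
c=(np.load("case.npy")+np.load("case2.npy"))/2
u=np.array([-np.sin(c[2]),np.cos(c[2]),0]); z=np.array([0,0,1.]); h=np.array([c[0],c[1],.0785])-.07*u
o=get_obs(); p=np.array(o["ee_pos"])
move_l(p+z*.012,velocity=.1)
b=h+u*.127; move_l(b+z*(p[2]+.012-h[2]),velocity=.1)
f0=np.array(get_obs()["wrist_force"])
for dz in(.028,.022,.018,.015,.013,.011,.0095,.0085,.0075,.0065,.0055):
    hit=move_l(b+z*dz,velocity=.03,contact_N=24); hold(.1); o=get_obs()
    f=np.array(o["wrist_force"])-f0; print(dz,hit,f,round(o["ee_pos"][2]-h[2],4),round(o["time_s"],1))
    if hit: break
E
```

```text
0.028 False [-0.6915  0.3286  0.1874] 0.0281 27.6
0.022 False [-0.2057 -0.2793 -0.376 ] 0.0219 28.1
0.018 False [-1.4664  0.5453  6.112 ] 0.0186 28.4
0.015 False [-0.3241  1.0968  2.0958] 0.0151 28.8
0.013 False [-0.3906  0.8604 -0.7302] 0.0126 29.1
0.011 False [-0.1534  0.3766 -0.5694] 0.0109 29.5
0.0095 False [-0.6559 -0.3008  0.4411] 0.0095 29.8
0.0085 False [-0.755   0.3997  0.0456] 0.0085 30.2
0.0075 False [-2.3818 -0.1117  5.1787] 0.0081 30.5
0.0065 False [-3.1268 -0.2564 11.5854] 0.0079 30.9
0.0055 False [-5.579  -0.7648 17.7424] 0.0078 31.2
```

The catch snapped over, and the lid now bottoms out at the shut height (8 mm). I'll retract and check.

```bash
python3 - <<'E'
from h import *
p=np.array(get_obs()["ee_pos"]); move_l(p+[0,0,.15],velocity=.15); move_l(p+[-.03,-.12,.3],velocity=.25); hold(.3)
s=read_camera("scene"); a=cv2.resize(s["image"][100:240,90:250],(640,560)); cv2.imwrite("pics/w8.png",a[:,:,::-1])
print(get_obs()["time_s"],[ (d["point"],round(d["score"],2)) for d in pinpoint(s,"lid_edge")[:1]])
c=(np.load("case.npy")+np.load("case2.npy"))/2; u=np.array([-np.sin(c[2]),np.cos(c[2]),0]);print(proj(s,np.array([c[0],c[1],.0865])+.058*u))
E
```

```text
33.675 [([182.4, 176.7], 0.94)]
[[174.26417434 182.0052173 ]]
```

View pics/w8.png

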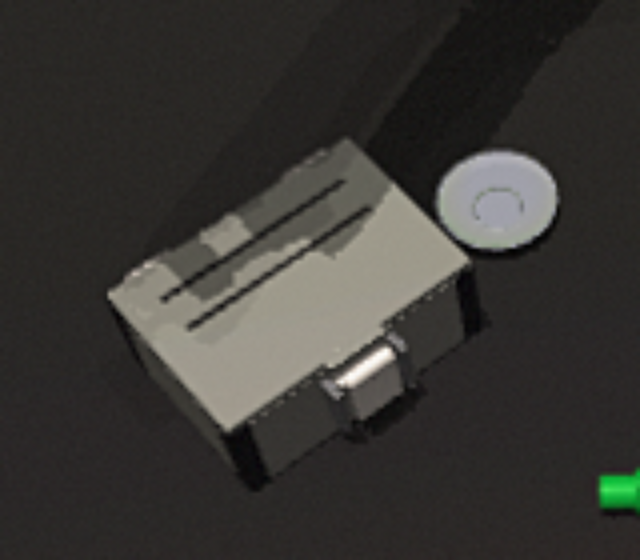

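The lid lies flush under the catch at (365,375), and the dish has not moved. Handing in.

```bash
python3 -c "
from h import *
print(close_job())"
```

```text
the job is handed in; nothing more can be done
None
```

The job is handed in: I set the eyepiece upright in the empty well and let it go, then pressed the lid until it snapped past the catch and lay flush, at about 34 s of the 64 s; no verdict came back.

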